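# Open the blue vacuum-filter housing

### The arm

A 7-joint arm with a two-finger parallel gripper is mounted at the origin on the work surface. World frame = base frame: x ahead of the robot, y to its left, z up, the work surface at z = 0. Lengths are in m, angles in rad, forces in N, time in s.
With the tool pointing down it reaches from about 0.35 to 0.9 m from the base axis. Payload 8.1 kg.
Tool frame: the origin (TCP) lies between the finger pads; the fingertips stand ahead of it and the grasp point (between the pads) is the TCP (arm.nose_length is the z of the fingertips in the tool frame, in m); z points along the fingers, y is the line along which they close (so a half turn about z gives the same grasp; the last joint's range is limited). The gripper opens to 92 mm and grips with 3 to 60 N. Pads are 19 mm wide; open, the fingers measure 130 mm over their backs; the gripper's body (75 mm by 190 mm) begins 47 mm behind the grasp point.
Start: joints at [1.03, 0.434, 0.025, 1.573, -0.012, 1.134, -0.075], TCP at [0.265, -0.566, 0.246] pointing down, gripper open.
Joint ranges: [-2.62, 2.62], [-0.44, 2.09], [-1.27, 1.32], [0.08, 2.57], [-1.32, 4.46], [0.12, 2], [-2.74, 2.74]. Speed limits (rad/s): [2.22, 2.22, 3.01, 3.01, 3.14, 3.14, 3.14].

### API

Orientations are given as a rotation vector (axis times angle).
In Python, from cell import sensors, optics, arm gives the robot as it stands.
- The arm moves only by the tool arm_command, never from a script. Its argument "deltas" is one flat list of numbers, 7 for each row, row after row: the turn, a rotation vector about the world's x, y, z as a fraction of full scale, then the shift along the world's x, y, z as a fraction of full scale, then the finger opening in mm, from 0 to 91.8. In form: [wx, wy, wz, dx, dy, dz, fingers, wx, wy, wz, dx, dy, dz, fingers, ...]. A call has 1 to 20 rows; each row is the pose to reach, as a shift and turn from the pose commanded when the call began; what a row does not reach only later rows make up. Full scale, the value 1, is 1 m for a shift and 90 degrees for a turn. A row lasts 1/10 s, in which the tool goes at most 50 mm and 8.59 degrees, less where a joint would pass 70% of its speed; a pose out of reach is approached as far as the arm can. A call with a number of a shift or a turn outside -1 to 1 is refused whole. A call with a gripper value outside its range is refused whole. The fingers move at their own pace and stop on an object; "force" is the grip in N (left out, the last holds). Time passes only in rows, so rows that repeat a pose let the fingers close. It gives the time, the measured TCP pose, the force, the opening and the grip force at its end, in the units of the state.
- sensors.observe(): the state, without advancing time (a new reading comes with each control period).
- optics.get_image(name): name is "side" or "top"; returns the picture (400x640x3 uint8, blue, green, red); there is no depth.
- optics.calibration(name): a dict with "camera_matrix" (3x3 intrinsics, pixels), "rvec" (rotation vector, rad) and "tvec" (3), from world to camera coordinates, as OpenCV has them. Camera axes: x right, y down, z forward; pixel columns grow to the right and rows downward; lengths in m; the calibration is good to about 2 mm. A picture is of the moment at which its call begins. calibration takes no time and is no camera call.
- arm.sign_off(): hands the job in; it is judged then, once.
The state is a dict: "clock": time; "joints": joint angles; "dq": joint speeds; "joint_efforts": joint torques, N m; "position": TCP position; "ee_rot": TCP orientation; "force": force on the tool from outside, world axes, zero at the start; "ft_torque": the same for the moment, N m; "width": opening from 0.0 (shut) to 1.0 (fully open); "gripper_force": force on a finger pad.
Only numpy, scipy, OpenCV 4.12 (cv2) and the standard library are available. Lean on these libraries where they do the work, as an engineer would, in place of code of your own. Each camera call takes 0.05 s, during which the arm holds its last target. There are 200 camera calls.

### The job

The filter under the blue cover is due for a change. Twist the blue bayonet cover a quarter turn counter-clockwise to unlock it, lift it straight off its housing and set it down, wing grip up, in the yellow tray, lowering it onto the tray floor rather than dropping it. Leave the green cover alone.

Things in the scene. Friction and masses are not known exactly. Their poses are not given: they have to be found in the camera images.
- blue_grip (a point): Loose blue cover, 0.1 to 0.25 kg: disc 58 mm across, 13 thick; on it an upright bar (the wing grip) 46 long, 14 wide, 36 high; two lugs (14 wide, 6 thick, 76 over both ends) at the disc's foot, in line with the bar. Point: centre of the bar on the cover's axis, 18 mm above the disc's top, 18 below the bar's top, 31 above the underside. x along the bar, z up. Turns easily, no spring, 2 mm play.
- blue_housing: Fixed aluminium housing, 100 mm wide; origin under its centre on the table, z up. Rim 67 mm up, cover's seat 55, disc's top 68, bar's top 104. Locked: bar along housing x (within 5 degrees), lugs under two dark steel lips. Turned counter-clockwise seen from above by 55 to 100 degrees the lugs are clear and the cover lifts straight out; hard stops at 105 degrees and, clockwise, at 8.
- tray_in (a point): Centre of the inner floor of the fixed yellow plastic tray, 5 mm above the table. Inside 170 mm along x and 190 mm along y; rim 11 mm above this floor. z up.
- green_tip (a point): One end of the top of the bar grip on the green cover, which is locked in a second, identical housing, this point 104 mm above the table. That cover's axis lies 23 mm from here along -x; z up. To be left unturned.
Things that resemble listed ones, but are neither listed nor needed, are in the scene too. Of the things shaped like the part that bears blue_grip, the blue one is meant. What is shaped like the blue_housing but orange is not meant.

How it is judged:
By the outcome, as a careful person would: the job done as asked, in the order asked, and still so for the second after the job is handed in, with the robot touching nothing.
It also fails if it takes over 54 s, if anything falls off the work surface, if the arm or the gripper's body presses on something with over 40 N, if the wrist force passes 120 N, or if a joint passes its speed limit or range.

## Working session

There is one attempt and no reset: what is moved stays moved. The work goes in short steps, Python scripts to look and compute and a tool call to move; the robot and the scene stay as the last step left them, time stands still between calls to the robot, and variables do not carry over. Pictures are saved under pics/ and viewed, at most 10 in all, crops included, and the job is handed in when it is done.

Besides the shell and the picture viewer there is one more tool, called after "Request:" as a command line: name --argument value ..., lists and objects as JSON in quotes. arm_command: Moves the arm, as the interface text tells. Its arguments: {"type":"object","properties":{"deltas":{"type":"array","items":{"type":"number"}},"force":{"type":"number"}},"required":["deltas"]}

```bash
mkdir -p pics
python3 - <<'E'
from cell import sensors, optics, arm
import cv2
s=sensors.observe();print(s['clock'],s['position'],s['ee_rot'],s['force'],s['width'],arm.nose_length)
for n in('top','side'):
    cv2.imwrite(f'pics/{n}0.png',optics.get_image(n));print(optics.calibration(n))
E
```

```text
0.0 [ 0.26475741 -0.56565561  0.24495189] [-3.06522617e+00 -6.81714957e-01  6.74195777e-04] [-0.01819027 -0.13913835 -0.56565136] 1.0024851299971074 0.019
{'camera_matrix': array([[484.26090849,   0.        , 322.90154836],
       [  0.        , 484.26090849, 195.85775272],
       [  0.        ,   0.        ,   1.        ]]), 'rvec': array([ 2.19267559, -2.13171882,  0.09623911]), 'tvec': array([-0.05882809,  0.50316721,  1.33438718])}
{'camera_matrix': array([[415.90402374,   0.        , 319.29130321],
       [  0.        , 415.90402374, 193.60966916],
       [  0.        ,   0.        ,   1.        ]]), 'rvec': array([ 0.43172509, -2.57568959,  1.45753772]), 'tvec': array([0.43687795, 0.17898536, 1.00865318])}
```

View pics/top0.png

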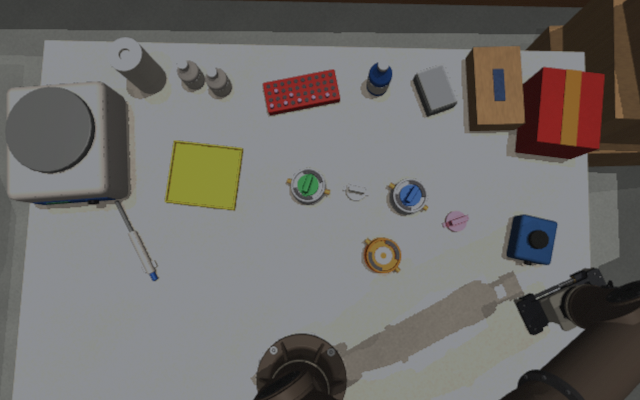

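View pics/side0.png

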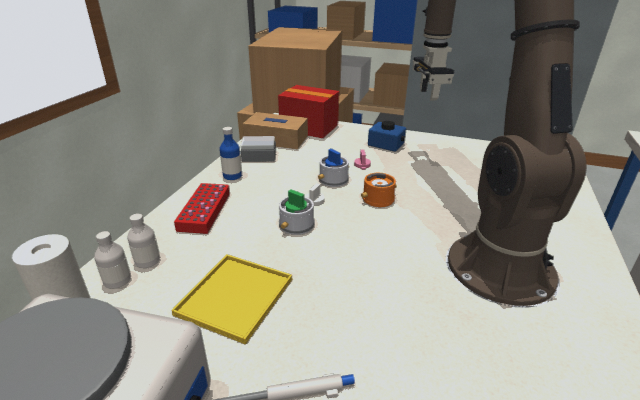

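The top view shows the blue cover at (410,196), the green one at (308,185), the tray at (205,175), and the orange decoy at (383,255). I'll measure these next.

```bash
cat > h.py <<'E'
import cv2,numpy as np
from cell import sensors,optics,arm
def ray(n,uv,z):
    c=optics.calibration(n);R=cv2.Rodrigues(c['rvec'])[0];t=c['tvec']
    uv=np.atleast_2d(np.float64(uv))
    d=(np.linalg.inv(c['camera_matrix'])@np.c_[uv,np.ones(len(uv))].T).T@R
    o=-R.T@t
    return o+d*((z-o[2])/d[:,2])[:,None]
def mask(im,h0,h1,smin=100,vmin=40):
    return cv2.inRange(cv2.cvtColor(im,cv2.COLOR_BGR2HSV),(h0,smin,vmin),(h1,255,255))
E
python3 - <<'E'
from h import *
im=cv2.imread('pics/top0.png')
cv2.imwrite('pics/crop.png',cv2.resize(im[150:250,275:435],None,fx=5,fy=5,interpolation=cv2.INTER_CUBIC))
hsv=cv2.cvtColor(im,cv2.COLOR_BGR2HSV)
m=mask(im,20,35,120);n,l,st,c=cv2.connectedComponentsWithStats(m);i=1+st[1:,4].argmax()
r=cv2.minAreaRect(np.argwhere(l==i)[:,::-1].astype(np.float32));print('tray',r,ray('top',r[0],.016),ray('top',cv2.boxPoints(r),.016))
for nm,h,roi in(('blue',(100,125),(385,172,50,50)),('green',(45,80),(283,160,50,50))):
    x,y,w,hh=roi;m=mask(im[y:y+hh,x:x+w],*h,smin=110);v=im[y:y+hh,x:x+w].max(2)
    print(nm,np.percentile(v[m>0],[5,25,50,75,95]))
    for th in (0,150,180):
        p=np.argwhere((m>0)&(v>th))[:,::-1]+[x,y]
        if len(p)>10:
            r=cv2.minAreaRect(p.astype(np.float32));print(th,len(p),p.mean(0),r,ray('top',r[0],.104))
E
```

```text
tray ((203.56141662597656, 174.97781372070312), (70.9810562133789, 62.21796417236328), 6.709836483001709) [[0.55600187 0.2971351  0.016     ]] [[0.47650751 0.40353987 0.016     ]
 [0.65508228 0.39370038 0.016     ]
 [0.63625537 0.18971423 0.016     ]
 [0.45855337 0.2021603  0.016     ]]
blue [ 66.8 115.  139.  142.  143. ]
0 365 [410.23561644 194.95068493] ((410.5, 195.0), (20.0, 21.0), 90.0) [[ 0.50521997 -0.27690888  0.104     ]]
green [ 75.8 109.  127.  131.  132. ]
0 337 [307.60830861 184.56676558] ((307.8000183105469, 184.6000213623047), (19.677396774291992, 19.677398681640625), 63.43495178222656) [[ 0.52547195 -0.00489089  0.104     ]]
```

View pics/crop.png

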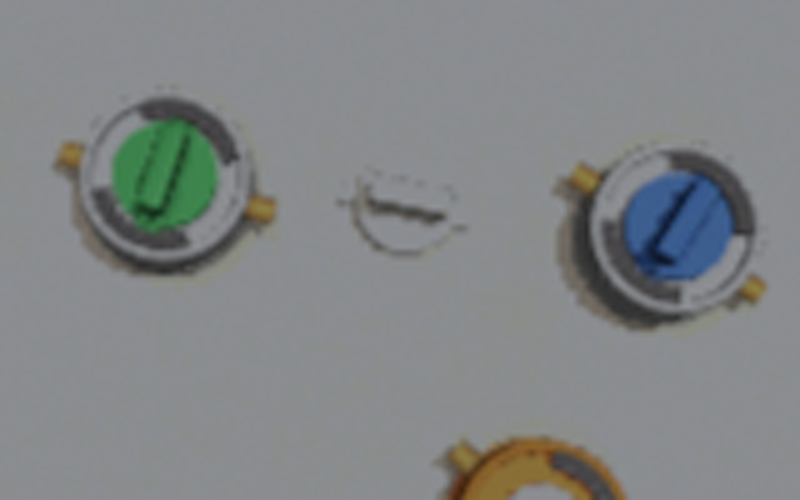

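The crop shows the blue disc centred near (410.4,195.2). The bar runs up and to the right at about 60 degrees in the image, and the brass pins are across it. Next I'll get its yaw and cross-check the position in the side view.

Run:
```python
from h import *
im=cv2.imread('pics/top0.png');sd=cv2.imread('pics/side0.png')
f=lambda p:np.array(p)/5+[275,150]
def yaw(a,b,z):
    q=ray('top',[f(a),f(b)],z);d=q[1]-q[0];return np.degrees(np.arctan2(d[1],d[0])),q.mean(0)
print('pins',yaw((585,178),(752,290),.05));print('bar edge',yaw((657,258),(692,185),.1),yaw((688,262),(722,203),.1))
print('green pins',yaw((68,155),(262,208),.05))
print('disc',ray('top',[410.4,195.2],.068))
# automatic pin centroids
hs=cv2.inRange(cv2.cvtColor(im,cv2.COLOR_BGR2HSV),(12,90,60),(28,255,255))
n,l,st,c=cv2.connectedComponentsWithStats(hs[165:225,380:440])
for i in range(1,n):print('pin',c[i]+[380,165],st[i,4])
# bar edge orientation from luminance gradients within disc
g=cv2.GaussianBlur(im[:,:,0].astype(np.float32),(3,3),0.7);gx=cv2.Sobel(g,5,1,0);gy=cv2.Sobel(g,5,0,1)
Y,X=np.mgrid[:400,:640];w=np.hypot(X-410.4,Y-195.2)<8
J=np.array([[ (gx*gx)[w].sum(),(gx*gy)[w].sum()],[(gx*gy)[w].sum(),(gy*gy)[w].sum()]])
e=np.linalg.eigh(J)[1][:,0];q=ray('top',[[410.4,195.2],np.array([410.4,195.2])+10*e],.1);d=q[1]-q[0];print('grad bar yaw',np.degrees(np.arctan2(d[1],d[0])))
m=mask(sd,100,125,110)
p=np.argwhere(m[140:180,310:355])[:,::-1]+[310,140];print('side',p.min(0),p.max(0),len(p))
c=optics.calibration('side')
for x,y in((.50,-.275),(.505,-.28)):
  print(cv2.projectPoints(np.float32([[x,y,.068],[x,y,.104],[x,y,.067]]),c['rvec'],c['tvec'],c['camera_matrix'],None)[0].squeeze())
a=cv2.resize(sd[140:200,300:350],None,fx=8,fy=8,interpolation=cv2.INTER_CUBIC);b=cv2.resize(im[170:222,383:437],None,fx=9,fy=9,interpolation=cv2.INTER_CUBIC)
b=cv2.resize(b,(int(b.shape[1]*480/b.shape[0])//1*1,480));b=b[:,:400]
cv2.imwrite('pics/z.png',np.clip(np.hstack([a,b])*1.6,0,255).astype(np.uint8))
```

```text
pins (np.float64(-122.76243143379435), array([ 0.50609481, -0.28087738,  0.05      ]))
bar edge (np.float64(-24.659450144300518), array([ 0.50750696, -0.27598325,  0.1       ])) (np.float64(-28.97947650798131), array([ 0.50208379, -0.29214775,  0.1       ]))
green pins (np.float64(-103.79589578078306), array([ 0.52754145, -0.00296401,  0.05      ]))
disc [[ 0.50860461 -0.28263383  0.068     ]]
pin [391.56521739 185.60869565] 23
pin [425.07692308 207.61538462] 13
grad bar yaw -27.357786913438613
side [325 149] [342 166] 217
[[335.56277 162.38736]
 [335.9133  152.18164]
 [335.5532  162.6668 ]]
[[334.52216 161.48685]
 [334.85654 151.31032]
 [334.513   161.76549]]
```

View pics/z.png

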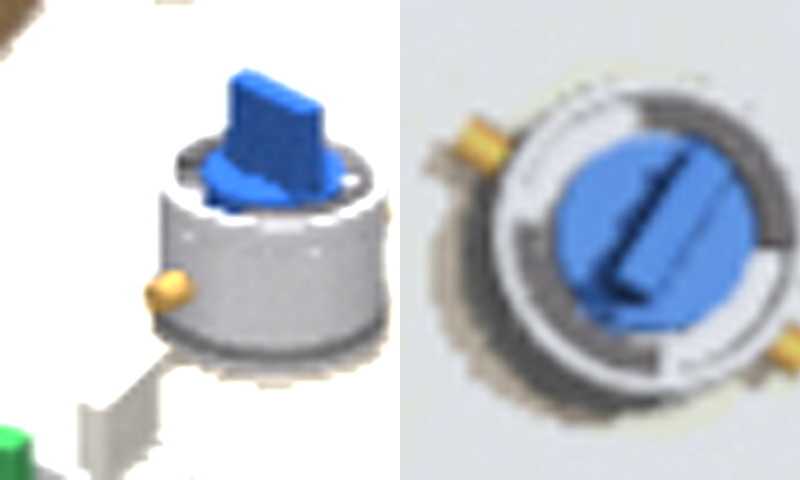

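The side view has the bar's top centre at about (334.5,151.4). That agrees with a cover axis at about (0.506,-0.281), with bar yaw near -34 degrees. The tray centre is about (0.556,0.297). Moving above the cover now.

Request:
arm_command --deltas '[0,0,-0.656,0.241,0.285,-0.045,60,0,0,-0.656,0.241,0.285,-0.045,60,0,0,-0.656,0.241,0.285,-0.045,60,0,0,-0.656,0.241,0.285,-0.045,60,0,0,-0.656,0.241,0.285,-0.045,60,0,0,-0.656,0.241,0.285,-0.045,60,0,0,-0.656,0.241,0.285,-0.045,60,0,0,-0.656,0.241,0.285,-0.045,60,0,0,-0.656,0.241,0.285,-0.045,60,0,0,-0.656,0.241,0.285,-0.045,60,0,0,-0.656,0.241,0.285,-0.045,60,0,0,-0.656,0.241,0.285,-0.065,60,0,0,-0.656,0.241,0.285,-0.085,60,0,0,-0.656,0.241,0.285,-0.085,60,0,0,-0.656,0.241,0.285,-0.085,60]'

```text
clock: 1.6
position: [0.5051, -0.2823, 0.1611]
ee_rot: [3.003, -0.92, -0.001]
force: [0.2, -0.1, 0.1]
width: 0.653
gripper_force: 0.0
```

Run:
```python
from h import *
s=sensors.observe();print(s['clock'],s['position'],s['ee_rot'],s['force'],s['joints'])
a=optics.get_image('side')[100:200,280:400];b=optics.get_image('top')[150:250,350:470]
cv2.imwrite('pics/a1.png',np.clip(np.hstack([cv2.resize(x,None,fx=3.3,fy=3.3,interpolation=cv2.INTER_CUBIC) for x in(a,b)])*1.5,0,255).astype(np.uint8))
```

```text
1.6 [ 0.50511886 -0.28230489  0.16107396] [ 3.00331372e+00 -9.20471338e-01 -8.60353718e-04] [ 0.20338045 -0.13816095  0.0770541 ] [ 0.32294894  0.44290898  0.13011655  1.79866629 -0.07017906  0.90498067
 -1.68153534]
```

View pics/a1.png

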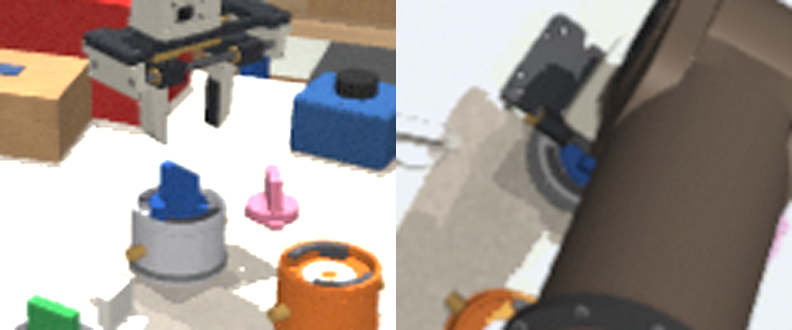

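The fingers straddle the blue bar squarely, so I'll go down and close gently.

Request:
arm_command --deltas '[0,0,0,0.001,0.001,-0.03,50,0,0,0,0.001,0.001,-0.05,50,0,0,0,0.001,0.001,-0.068,50,0,0,0,0.001,0.001,-0.068,50,0,0,0,0.001,0.001,-0.068,30,0,0,0,0.001,0.001,-0.068,22,0,0,0,0.001,0.001,-0.068,18,0,0,0,0.001,0.001,-0.068,12,0,0,0,0.001,0.001,-0.068,8,0,0,0,0.001,0.001,-0.068,8,0,0,0,0.001,0.001,-0.068,8,0,0,0,0.001,0.001,-0.068,8]' --force 15

```text
clock: 2.9
position: [0.5071, -0.2802, 0.0932]
ee_rot: [3.004, -0.918, 0.001]
force: [-1.2, 1.2, 6.1]
width: 0.152
gripper_force: 15.0
```

Gripped: the opening is 14 mm and the side force is small. Turning counter-clockwise, first half.

Request:
arm_command --deltas '[0,0,0.06,0,0,0,8,0,0,0.12,0,0,0,8,0,0,0.18,0,0,0,8,0,0,0.24,0,0,0,8,0,0,0.3,0,0,0,8,0,0,0.36,0,0,0,8,0,0,0.42,0,0,0,8,0,0,0.48,0,0,0,8,0,0,0.48,0,0,0,8]' --force 25

```text
clock: 3.8
position: [0.5076, -0.2806, 0.0932]
ee_rot: [3.131, 0.255, 0.002]
force: [0.0, -0.5, 5.4]
width: 0.15
gripper_force: 25.0
```

Request:
arm_command --deltas '[0,0,0.06,0,0,0,8,0,0,0.12,0,0,0,8,0,0,0.18,0,0,0,8,0,0,0.24,0,0,0,8,0,0,0.3,0,0,0,8,0,0,0.36,0,0,0,8,0,0,0.42,0,0,0,8,0,0,0.47,0,0,0,8,0,0,0.47,0,0,0,8,0,0,0.47,0,0,0,8]'

```text
clock: 4.8
position: [0.5075, -0.2828, 0.0933]
ee_rot: [2.829, 1.357, 0.001]
force: [0.0, -7.3, 2.5]
width: 0.154
gripper_force: 25.0
```

Run:
```python
from h import *
s=sensors.observe();print(s['force'],s['ft_torque'],s['joints'])
```

```text
[ 0.01095764 -7.31603288  2.51650839] [-1.70853206 -0.34986741 -0.01101736] [ 0.61583241  0.54886887 -0.28300592  1.83008283  0.21003194  0.78858128
 -0.4523007 ]
```

Turned about 85° with no stop torque. There is a mild side load of -7 N in y, so I'll ease 3 mm that way and then lift.

Request:
arm_command --deltas '[0,0,0,0,-0.002,0,8,0,0,0,0,-0.003,0,8,0,0,0,0,-0.003,0.005,8,0,0,0,0,-0.003,0.01,8,0,0,0,0,-0.003,0.015,8,0,0,0,0,-0.003,0.02,8,0,0,0,0,-0.003,0.02,8]' --force 30

```text
clock: 5.5
position: [0.5072, -0.2827, 0.1135]
ee_rot: [2.829, 1.366, 0.001]
force: [0.5, 0.9, -1.3]
width: 0.148
gripper_force: 30.0
```

It's lifted free: 1.3 N of weight hanging and no side load. Carrying it to the tray.

Request:
arm_command --deltas '[0,0,0,0,0,0.04,8,0,0,0,0,0,0.08,8,0,0,0,0,0,0.12,8,0,0,0,0.002,0.02,0.12,8,0,0,0,0.005,0.06,0.12,8,0,0,0,0.009,0.1,0.12,8,0,0,0,0.013,0.145,0.12,8,0,0,0,0.017,0.19,0.12,8,0,0,0,0.021,0.235,0.12,8,0,0,0,0.025,0.28,0.12,8,0,0,0,0.029,0.325,0.12,8,0,0,0,0.033,0.37,0.12,8,0,0,0,0.037,0.415,0.12,8,0,0,0,0.041,0.46,0.12,8,0,0,0,0.045,0.505,0.12,8,0,0,0,0.047,0.545,0.12,8,0,0,0,0.049,0.57,0.12,8,0,0,0,0.049,0.58,0.12,8,0,0,0,0.049,0.58,0.12,8,0,0,0,0.049,0.58,0.12,8]'

```text
clock: 7.5
position: [0.5561, 0.2952, 0.2324]
ee_rot: [2.829, 1.364, -0.002]
force: [-0.2, -0.4, -1.2]
width: 0.149
gripper_force: 30.0
```

Run:
```python
from h import *
s=sensors.observe();print(s['joints'])
a=optics.get_image('side')
cv2.imwrite('pics/a2.png',np.clip(a[120:370,130:400]*1.4,0,255).astype(np.uint8))
```

```text
[-0.2625394   0.50012675 -0.46779994  1.54673936  0.2399054   1.1531702
 -1.4514384 ]
```

View pics/a2.png

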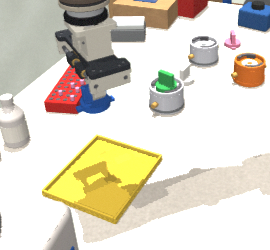

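The blue cover hangs level in the gripper above the tray, and the green one is untouched. The old housing at about (203,50) in the crop is empty. Lowering to about 10 mm above the floor.

Request:
arm_command --deltas '[0,0,0,0,0,-0.03,8,0,0,0,0,0,-0.06,8,0,0,0,0,0,-0.09,8,0,0,0,0,0,-0.12,8,0,0,0,0,0,-0.14,8,0,0,0,0,0,-0.155,8,0,0,0,0,0,-0.167,8,0,0,0,0,0,-0.175,8,0,0,0,0,0,-0.18,8,0,0,0,0,0,-0.18,8]'

```text
clock: 8.55
position: [0.556, 0.2968, 0.0526]
ee_rot: [2.829, 1.366, -0.0]
force: [0.2, 0.1, -1.9]
width: 0.149
gripper_force: 30.0
```

Request:
arm_command --deltas '[0,0,0,0,0,-0.002,8,0,0,0,0,0,-0.004,8,0,0,0,0,0,-0.006,8,0,0,0,0,0,-0.008,8,0,0,0,0,0,-0.008,8,0,0,0,0,0,-0.008,8]'

```text
clock: 9.15
position: [0.5559, 0.2969, 0.0447]
ee_rot: [2.829, 1.366, -0.0]
force: [-0.9, -0.7, -0.4]
width: 0.152
gripper_force: 30.0
```

Force is changing, so contact is close. Going down in 1 mm steps.

Request:
arm_command --deltas '[0,0,0,0,0,-0.001,8,0,0,0,0,0,-0.001,8,0,0,0,0,0,-0.001,8]'

```text
clock: 9.45
position: [0.556, 0.2969, 0.0438]
ee_rot: [2.829, 1.366, 0.0]
force: [-0.4, 0.5, -2.1]
width: 0.152
gripper_force: 30.0
```

Request:
arm_command --deltas '[0,0,0,0,0,-0.001,8,0,0,0,0,0,-0.001,8,0,0,0,0,0,-0.001,8]'

```text
clock: 9.75
position: [0.5561, 0.297, 0.0433]
ee_rot: [2.829, 1.366, 0.001]
force: [-1.6, -1.0, 5.7]
width: 0.15
gripper_force: 30.0
```

Request:
arm_command --deltas '[0,0,0,0,0,-0.001,8,0,0,0,0,0,-0.001,8,0,0,0,0,0,-0.001,8]'

```text
clock: 10.05
position: [0.5561, 0.297, 0.0432]
ee_rot: [2.829, 1.365, 0.001]
force: [-4.5, -2.3, 15.9]
width: 0.151
gripper_force: 30.0
```

Contact is firm at 16 N and z has stopped. I'll back off 1 mm, open gradually and retract straight up.

Request:
arm_command --deltas '[0,0,0,0,0,0.001,8,0,0,0,0,0,0.001,8,0,0,0,0,0,0.001,18,0,0,0,0,0,0.001,25,0,0,0,0,0,0.001,40,0,0,0,0,0,0.001,50,0,0,0,0,0,0.001,50,0,0,0,0,0,0.001,50,0,0,0,0,0,0.02,50,0,0,0,0,0,0.04,50,0,0,0,0,0,0.08,50,0,0,0,0,0,0.12,50,0,0,0,0,0,0.16,50,0,0,0,-0.04,0,0.2,50,0,0,0,-0.08,0,0.2,50,0,0,0,-0.12,0,0.2,50,0,0,0,-0.16,0,0.2,50,0,0,0,-0.16,0,0.2,50]'

```text
clock: 11.85
position: [0.3908, 0.2975, 0.2422]
ee_rot: [2.825, 1.373, -0.002]
force: [0.4, 0.2, -1.1]
width: 0.544
gripper_force: 0.0
```

Run:
```python
from h import *
a=optics.get_image('side')[120:370,130:400];b=optics.get_image('top')[120:245,150:440]
a=cv2.resize(a,None,fx=1.2,fy=1.2);b=cv2.resize(b,(456,300*0+197))
b=cv2.copyMakeBorder(b,0,300-197,0,0,0)
cv2.imwrite('pics/a3.png',np.clip(np.hstack([a,b])*1.4,0,255).astype(np.uint8))
```

```text
(no output)
```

View pics/a3.png

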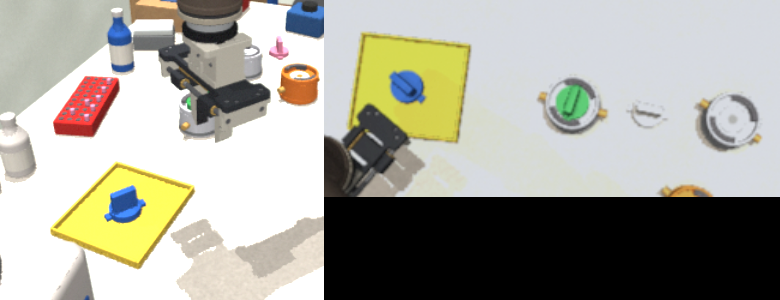

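The cover stands flat in the middle of the tray with its grip up, at about (407,87) in the right panel. The blue housing is empty, the green cover is unchanged and the gripper is clear.

```bash
python3 -c "
from cell import arm
print(arm.sign_off())"
```

```text
the job is handed in; nothing more can be done
None
```

I turned the blue cover about 85° counter-clockwise, lifted it straight off and lowered it wing grip up onto the tray floor. I left the green cover alone and handed the job in at about 12 s; no verdict came back.

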